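# Wedge up the glue-up jig

### The job

Clamp the wooden workpiece in the glue-up jig: take the thicker of the two wedges from the rack and slide its point by hand into the channel between the fixed stop and the loose jaw until it sits lightly snug, without driving the jaw by hand. Only then pick up the loose rectangular wood block and knock the wedge in with it, with at least three separate taps on the butt, until it goes no further and the workpiece is held tight. Lay the block flat on the bench again, a few centimetres clear of the wedge, and leave the thin wedge in the rack and everything else where it is.

Things in the scene. Friction and masses are not known exactly. Their poses are not given: they have to be found in the camera images.
- jig: Glue-up jig of wooden battens screwed to the bench. Origin on the bench, on the inner face of the stop batten, level with the jaw's front end. +x: direction in which the wedge is driven; +y: direction in which the jaw clamps; z up. Stop batten: x -25..140 mm, y -30..0, 50 high, inner front corner chamfered 8 mm. The wedge's straight side runs along it.
- channel_mouth (a point): Middle of the front mouth of the wedge channel with the jaw at 0, on the bench (jig x 0, y 17.7 mm). The channel runs along the jig's +x between stop (y = 0) and jaw, tapering from 35.4 mm wide at the mouth; open in front, above and behind, its floor is the bench. Stop and jaw are taller than the wedge, with no room for fingers beside it in the channel.
- jaw_front (a point): Front end of the wooden jaw (jig x 0, y 43 mm at jaw 0, z 22). The jaw is 45 high, x 0..120 in the jig. With the joint at 0 its sloping inner face runs from y = 35.4 at x = 0 to y = 13.6 at x = 120 (the wedge's own slope, 2 in 11; front corner eased 6 mm) and its outer face is at y = 50.
- jig_fence (a point): Middle of the inner face of the fence batten (jig x 72.5, y 97, z 20 mm). Fence: x -5..150, y 97..125, 40 high; end batten beside it: x 125..150, y 45..97, 30 high. The workpiece lies between jaw and fence.
- jaw (a joint): Slide of the loose jaw along the jig's +y, m; starts at 0 to 0.0025. About 6 N of friction: pushing it with the wedge takes some 7 to 12 N on the butt, and it stays where left. At 0.007 the 40 mm workpiece is tight between jaw and fence. 1 mm of jaw takes 5.5 mm of wedge. Friction of wood is about 0.6, so the wedge does not slip back.
- workpiece: Dark wooden strip 40 x 120 x 20 mm, lying loose between jaw and fence, its long side (own y) along the jig's x. Origin: centre of its underside.
- thick_wedge: Thicker pale wooden wedge, 150 long (own x, point to +x), 36 high, 0.11 to 0.22 kg. Origin: centre of the underside of its 150 x 46 outline. Straight side at y = -23. Butt, x -75..-35, parallel, 46 wide; from x = -35 the +y side slopes evenly from y = 23 to y = 3 at x = 75. In the jig it lies the same way up with its axes along the jig's.
- thick_wedge_point (a point): Middle of the thick wedge's point end face (wedge x 75, y -10, z 18 mm; 26 mm wide). In the jig it reaches about x = 52 mm when snug with the jaw at 0 (5.5 mm more for each mm of jaw) and about 91 mm or a little more when the workpiece is tight.
- thick_wedge_butt (a point): Middle of the thick wedge's butt end face, where it is struck (wedge x -75, y 0, z 18 mm). In the rack the stall walls stand closer than a finger beside the butt, so there the wedge can be taken only by the sloping part that sticks out.
- thin_wedge: The thinner pale wedge, 150 long, 36 high, butt 28 wide and point 14 wide, in the other stall; axes as for the thick one. Too thin to clamp anything here.
- wedge_rack: Fixed plywood rack of two stalls without floor, open above and to its +x. Walls 10 thick, 50 high: three along x from -50 to 35 mm, centred at y = -64, 0 and 64; back wall at x -60..-50. Origin on the bench in the middle wall. Either wedge may be in either stall, lying on the bench, point to the rack's +x and sticking out about 67 mm.
- knock_block: Loose rectangular wood block 45 x 90 x 38 mm (own x, y, z), 0.16 to 0.26 kg, lying on the bench on the right, nearer than the rack. Origin: centre of its underside. The tool to tap with, for instance with a 45 x 38 end.
- sanding_block: Cork sanding block 61 x 112 x 30 mm, bystander; origin at the centre of its underside.
- glue_bottle: Upright glue bottle 58 mm across and 167 high, bystander; origin at the centre of its underside.
- pliers: Red pliers 57 x 188 x 13 mm, lying flat, bystander; origin at the centre of the underside.
- masking_tape: Roll of masking tape 96 mm across, 25 high, lying flat, bystander; origin at the centre of the underside.

How it is judged:
On the way, in this order (a step that is already met when the one before it is completed fails the run):
1. the thick wedge's point is at least 35 mm inside the channel, wedge flat on the bench and let go, the block not yet taken (x of thick_wedge_point in the frame of jig above 0.035 m and y of thick_wedge_point in the frame of jig between 0.005 and 0.035 m and height (world z) of thick_wedge below 0.006 m and contact force between the fingers and thick_wedge below 0.2 N and distance of knock_block from where it was at the start of the episode below 0.02 m), for 0.1 s.
2. first tap of the block on the wedge (contact force between knock_block and thick_wedge above 2 N).
3. block off the wedge (contact force between knock_block and thick_wedge below 0.1 N), for 0.05 s.
4. second tap (contact force between knock_block and thick_wedge above 2 N).
5. block off the wedge (contact force between knock_block and thick_wedge below 0.1 N), for 0.05 s.
6. third tap (more may follow) (contact force between knock_block and thick_wedge above 2 N).
At the end, for the whole second after the job is handed in: Workpiece flat and gripped (jaw beyond 5.5 mm, over 4 N from the jig on it); thick wedge flat, at rest, in line within 0.06 rad, point over 80 mm in the channel; block flat and at rest on the bench, its centre over 60 mm from the wedge's butt face (value of joint jaw above 0.0055 m and contact force between workpiece and jig above 4 N and x of thick_wedge_point in the frame of jig above 0.08 m and angle between the x axis of thick_wedge and the x axis of jig, either way round below 0.06 rad and angle between each of thick_wedge, workpiece's own z axis and vertical below 0.08 rad and height (world z) of each of thick_wedge, workpiece, knock_block below 0.006 m and linear speed of each of thick_wedge, knock_block below 0.01 m/s and angle between knock_block's own z axis and vertical below 0.1 rad and horizontal distance between knock_block and thick_wedge_butt above 0.06 m); the robot touches nothing.
It fails at once if the jaw driven by hand: fingers pressing on the wedge with the jaw beyond 4.5 mm (contact force between the fingers and thick_wedge above 1 N and value of joint jaw above 0.0045 m).
It fails at once if the thin wedge moved by more than 30 mm (distance of thin_wedge from where it was at the start of the episode above 0.03 m).
It fails at once if a bystander (sanding block, glue bottle, pliers or tape) moved by more than 30 mm (distance of any of sanding_block, glue_bottle, pliers, masking_tape from where it was at the start of the episode above 0.03 m).
It also fails if it takes over 67 s, if anything falls off the work surface, if the arm or the gripper's body presses on something with over 40 N, if the wrist force passes 120 N, or if a joint passes its speed limit or range.

### The arm

A 6-joint arm with a two-finger parallel gripper is mounted at the origin on a cart in front of the work surface, level with it; the furniture and walls round the work are solid. World frame = base frame: x ahead of the robot, y to its left, z up, the work surface at z = 0. Lengths are in m, angles in rad, forces in N, time in s.
With the tool pointing down it reaches from about 0.35 to 0.85 m from the base axis. Payload 8.1 kg.
Tool frame: the origin (TCP) lies on the centre line of the jaws, within the pads' length; the fingertips stand 17 mm ahead of it and the grasp point (between the pads) lies 2 mm behind it; z points along the fingers, y is the line along which they close (so a half turn about z gives the same grasp; the last joint's range is limited). The gripper opens to 93 mm and grips with 3 to 60 N. Pads are 15 mm wide; open, the fingers measure 128 mm over their backs; the gripper's body (75 mm by 188 mm) begins 65 mm behind the grasp point.
Start: joints at [-1.298, 0.13, 1.488, -0, 1.523, -0.085], TCP at [0.21, -0.562, 0.236] pointing down, gripper open.
Joint ranges: [-2.96, 2.96], [-0.89, 2.26], [0.02, 2.5], [-1.34, 4.48], [0, 2.73], [-2.66, 2.66]. Speed limits (rad/s): [2.39, 2.39, 2.79, 3.14, 3.14, 3.14].

### API

Orientations are given as a rotation vector (axis times angle).
In Python, from plant import status, eyes, robot gives the robot as it stands. The module is installed in compiled form; this text tells all that it offers.
- The arm moves only by the tool servo_tool, never from a script. Its argument "plan" is text: rows parted by semicolons, each of 4 numbers parted by spaces: the shift along the tool's x, y, z in m, then the turn about the tool's z in degrees. A call has 1 to 12 rows; each row is the pose to reach, as a shift and turn from the pose commanded when the call began, along the tool's axes at that moment; what a row does not reach only later rows make up. A row lasts 1/12 s, in which the tool goes at most 41.7 mm and 7.16 degrees, less where a joint would pass 70% of its speed; a pose out of reach is approached as far as the arm can. A call with a gripper value outside its range is refused whole. "grip" is the closure, from -1 (fully open) to 1 (shut), set as the call begins (left out, the last holds). The fingers move at their own pace and stop on an object; "grip_force" is the grip in N (left out, the last holds). Time passes only in rows, so rows that repeat a pose let the fingers close. It gives the time, the measured TCP pose, the force, the opening and the grip force at its end, in the units of the state.
- status.read_state(): the state, without advancing time (a new reading comes with each control period).
- eyes.read_camera(name): name is "side" or "top" or "wrist"; returns a dict with "image" (400x640x3 uint8, blue, green, red), "fovy" (degrees; the focal length in pixels is half the picture's height over the tangent of half this angle, whatever the lens; pixels are square), "cx", "cy" (the principal point, pixels), "k1" (the pictures are not rectified: a ray, as slopes to the right and down, at radius r is drawn at 1 + k1 r^2 times it, then the intrinsics apply), "world_from_camera" (4x4, takes a point from camera to world coordinates); the wrist camera has in their place "hand_eye" (4x4, takes a point from camera to tool coordinates, whose origin is the TCP and whose axes are the flange's). Camera axes: x right, y down, z forward; pixel columns grow to the right and rows downward; lengths in m; the calibration is good to about 2 mm. A picture is of the moment at which its call begins: read the wrist's pose just before it. There is no depth.
- robot.close_job(): hands the job in; it is judged then, once.
The state is a dict: "t": time; "q": joint angles; "dq": joint speeds; "joint_torque": joint torques, N m; "tool_pos": TCP position; "orientation": TCP orientation; "force": force on the tool from outside, world axes, zero at the start; "wrist_torque": the same for the moment, N m; "opening": finger opening in m; "gripper_force": force on a finger pad.
Only numpy, scipy, OpenCV 4.12 (cv2) and the standard library are available. Lean on these libraries where they do the work, as an engineer would, in place of code of your own. Each camera call takes 0.05 s, during which the arm holds its last target. There are 200 camera calls.

## Working session

There is one attempt and no reset: what is moved stays moved. The work goes in short steps, Python scripts to look and compute and a tool call to move; the robot and the scene stay as the last step left them, time stands still between calls to the robot, and variables do not carry over. Pictures are saved under pics/ and viewed, at most 10 in all, crops included, and the job is handed in when it is done.

Besides the shell and the picture viewer there is one more tool, called by a JSON object that holds its "op" and its "data". servo_tool: Moves the arm, as the interface text tells. Its arguments: {"type":"object","properties":{"plan":{"type":"string"},"grip":{"type":"number"},"grip_force":{"type":"number"}},"required":["plan"]}

```bash
mkdir -p pics; cat > h.py <<'E'
import numpy as np, cv2
from scipy.spatial.transform import Rotation as R
from plant import status, eyes, robot
def cam(name):
    s=status.read_state(); c=eyes.read_camera(name)
    if 'hand_eye' in c:
        T=np.eye(4);T[:3,:3]=R.from_rotvec(s['orientation']).as_matrix();T[:3,3]=s['tool_pos']
        c['world_from_camera']=T@np.array(c['hand_eye'])
    return c
def K(c):
    f=200/np.tan(np.radians(c['fovy'])/2)
    return np.array([[f,0,c['cx']],[0,f,c['cy']],[0,0,1.]]),np.array([c['k1'],0,0,0.])
def toplane(c,px,z):
    k,d=K(c); u=cv2.undistortPoints(np.array(px,float).reshape(-1,1,2),k,d).reshape(-1,2)
    T=np.array(c['world_from_camera']); D=np.c_[u,np.ones(len(u))]@T[:3,:3].T
    return T[:3,3]+D*((z-T[2,3])/D[:,2])[:,None]
def proj(c,P):
    k,d=K(c); M=np.linalg.inv(np.array(c['world_from_camera']))
    return cv2.projectPoints(np.array(P,float).reshape(-1,1,3),cv2.Rodrigues(M[:3,:3])[0],M[:3,3],k,d)[0].reshape(-1,2)
E
python3 - <<'E'
from h import *
import pickle
for n in ['top','side']:
    c=cam(n); pickle.dump(c,open(n+'.pkl','wb')); cv2.imwrite(f'pics/{n}0.png',c['image'])
    print(n,c['fovy'],c['k1'],np.round(c['world_from_camera'],3).tolist())
print(status.read_state())
E
```

```text
top 48.11985773511435 0.00047359112626274824 [[0.052, -0.977, 0.208, 0.337], [-0.999, -0.051, 0.011, -0.055], [-0.0, -0.209, -0.978, 1.202], [0.0, 0.0, 0.0, 1.0]]
side 50.84082853976601 -0.043050896562502196 [[-0.974, -0.139, 0.177, 0.359], [-0.224, 0.522, -0.823, 0.908], [0.022, -0.841, -0.54, 0.677], [0.0, 0.0, 0.0, 1.0]]
{'t': 0.1, 'q': array([-1.29842975e+00,  1.31080028e-01,  1.48916737e+00, -3.62522904e-06,
        1.52300712e+00, -8.54076848e-02]), 'dq': array([-0.00039211, -0.00126864, -0.00046559, -0.00102824, -0.00131   ,
       -0.0001073 ]), 'joint_torque': array([ 1.27268690e-03, -5.61341465e+01, -4.93097734e+01,  7.71410647e-02,
        2.92359071e-02, -9.04510080e-05]), 'tool_pos': array([ 0.20999805, -0.56153055,  0.23469734]), 'orientation': array([-3.08983219e+00, -5.58703869e-01,  2.49200495e-04]), 'force': array([ 0.01858431, -0.15872831,  0.36040219]), 'wrist_torque': array([-0.01611295, -0.01321983, -0.03158788]), 'gripper_force': 0.0, 'opening': 0.09316283810483304}
```

View pics/top0.png

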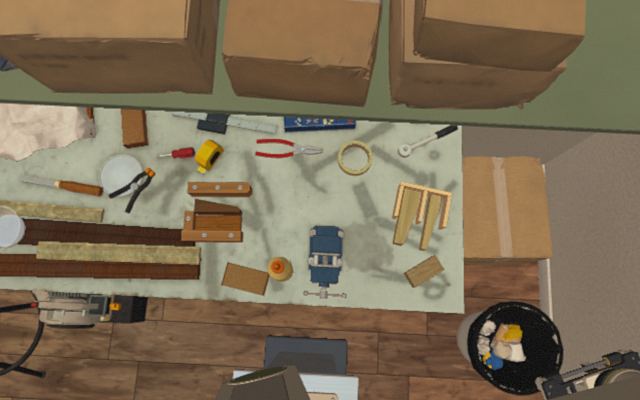

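View pics/side0.png

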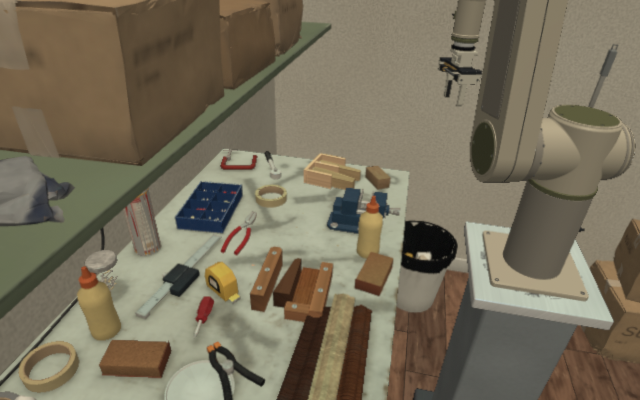

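```bash
python3 - <<'E'
import cv2,numpy as np
a=cv2.imread('pics/top0.png');s=cv2.imread('pics/side0.png')
j=cv2.resize(a[172:252,172:262],None,fx=4.4,fy=4.4,interpolation=cv2.INTER_CUBIC)
r=cv2.resize(a[175:295,380:470],(396,528),interpolation=cv2.INTER_CUBIC)
b=cv2.resize(s[235:325,240:340],(396,240),interpolation=cv2.INTER_CUBIC)[:176]
l=np.vstack([j[:352,:396],b]);cv2.imwrite('pics/z.png',np.hstack([l,r]))
E
```

```text
(no output)
```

View pics/z.png

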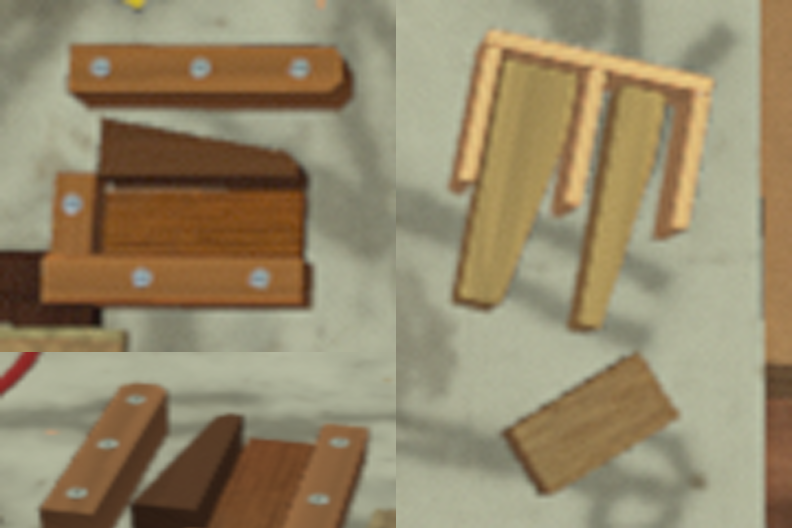

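```bash
python3 - <<'E'
from h import *
import pickle
c=pickle.load(open('top.pkl','rb'))
J=lambda p:[(172+x/4.4-.4,172+y/4.4-.4) for x,y in p]
Q=lambda p:[(380+(x-396)/4.4-.4,175+y/4.4-.4) for x,y in p]
def show(n,p,z): print(n,np.round(toplane(c,p,z)[:,:2]*1000).tolist())
show('stop top TL,BL,TR,BR',J([(70,45),(72,93),(333,45),(346,90)]),.05)
show('fence top TL BL TR BR',J([(42,255),(44,303),(304,262),(304,305)]),.04)
show('jaw top fl(thick end: left) ',J([(102,120),(102,177),(290,152),(303,178)]),.045)
show('thick wedge top: butt L,R, point L,R, slope break',Q([(505,62),(578,75),(457,298),(493,305),(560,145)]),.036)
show('thin point L R, butt L R',Q([(573,322),(600,327),(615,85),(665,95)]),.036)
show('block',Q([(503,431),(640,354),(679,413),(545,492)]),.038)
show('rack back wall outer L,R ; front ends',Q([(489,30),(713,80),(462,185),(568,210),(680,230)]),.05)
show('vise',[(308,226),(343,226),(305,292),(348,292)],.06)
E
```

```text
stop top TL,BL,TR,BR [[625.0, 316.0], [595.0, 311.0], [633.0, 157.0], [606.0, 147.0]]
fence top TL BL TR BR [[498.0, 321.0], [469.0, 316.0], [502.0, 165.0], [476.0, 162.0]]
jaw top fl(thick end: left)  [[581.0, 293.0], [546.0, 289.0], [567.0, 178.0], [551.0, 169.0]]
thick wedge top: butt L,R, point L,R, slope break [[640.0, -263.0], [634.0, -307.0], [494.0, -236.0], [491.0, -258.0], [590.0, -296.0]]
thin point L R, butt L R [[483.0, -305.0], [481.0, -321.0], [629.0, -330.0], [624.0, -360.0]]
block [[417.0, -264.0], [466.0, -344.0], [433.0, -367.0], [383.0, -289.0]]
rack back wall outer L,R ; front ends [[655.0, -250.0], [631.0, -385.0], [559.0, -236.0], [548.0, -299.0], [539.0, -365.0]]
vise [[521.0, -11.0], [526.0, -102.0], [354.0, -14.0], [360.0, -121.0]]
```

{"op": "servo_tool", "data": {"plan": "0.414 -0.165 0.03 -80;0.414 -0.165 0.03 -80;0.414 -0.165 0.03 -80;0.414 -0.165 0.03 -80;0.414 -0.165 0.03 -80;0.414 -0.165 0.03 -80;0.414 -0.165 0.03 -80;0.414 -0.165 0.03 -80;0.414 -0.165 0.03 -80;0.414 -0.165 0.03 -80;0.414 -0.165 0.03 -80;0.414 -0.165 0.03 -80", "grip": -0.3}}

```text
t: 1.1
tool_pos: [0.5432, -0.2576, 0.2044]
orientation: [-1.993, -2.427, -0.003]
force: [0.3, -0.1, 0.8]
opening: 0.0604
gripper_force: 0.0
```

{"op": "servo_tool", "data": {"plan": "0 0 0 -69;0 0 0 -69;0 0 0 -69;0 0 0 -69;0 0 0 -69;0 0 0 -69;0 0 0 -69;0 0 0 -69;0 0 0 -69;0 0 0 -69;0 0 0 -69;0 0 0 -69"}}

```text
t: 2.1
tool_pos: [0.5397, -0.2626, 0.2052]
orientation: [-0.293, -3.127, -0.0]
force: [0.4, -0.4, -0.6]
opening: 0.0606
gripper_force: 0.0
```

```bash
cat >> h.py <<'E'
def st():
    s=status.read_state(); M=R.from_rotvec(s['orientation']).as_matrix()
    print('t %.2f pos %s xdir %.2f ydir %.2f z %s F %s op %.4f gf %.1f q6 %.2f'%(s['t'],np.round(s['tool_pos']*1000,1),np.degrees(np.arctan2(M[1,0],M[0,0])),np.degrees(np.arctan2(M[1,1],M[0,1])),np.round(M[:,2],3),np.round(s['force'],1),s['opening'],s['gripper_force'],s['q'][5]))
    return s,M
def delta(target,yaw=None):
    "tool-frame shift to world target; yaw= wanted ydir (deg)"
    s,M=st(); d=M.T@(np.array(target)-s['tool_pos'])
    t=None if yaw is None else -((yaw-np.degrees(np.arctan2(M[1,1],M[0,1]))+180)%360-180)
    print('shift mm',np.round(d*1000,1),'turn',t)
E
python3 - <<'E'
from h import *
import pickle
st(); c=cam('wrist'); pickle.dump(c,open('w1.pkl','wb')); cv2.imwrite('pics/w1.png',c['image'])
E
```

```text
t 2.10 pos [ 539.7 -262.6  205.2] xdir 169.30 ydir 79.30 z [-0.001  0.    -1.   ] F [ 0.4 -0.4 -0.6] op 0.0606 gf 0.0 q6 -1.92
```

View pics/w1.png

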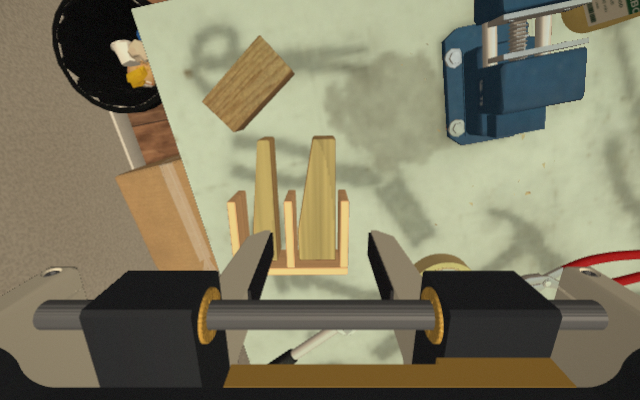

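```bash
python3 - <<'E'
from h import *
import pickle
c=pickle.load(open('w1.pkl','rb'))
k,d=K(c); print(k[0,0],c['k1'],np.round(c['hand_eye'],3).tolist())
print(np.round(toplane(c,[(314,137),(335,137),(336,258),(300,258)],.036)*1000,1).tolist(),'thick ptL ptR str')
b=toplane(c,[(260,36),(294,73),(235,131),(203,100)],.038);print(np.round(b*1000,1).tolist(),b.mean(0))
# predictions for grasp location
P=proj(c,[[.540,-.262,.036],[.494,-.236,.036],[.640,-.263,.036]]);print(P)
hsv=cv2.cvtColor(c['image'],cv2.COLOR_BGR2HSV); print(hsv[200,318],hsv[200,250],hsv[85,250],hsv[300-130,290-100])
g=cv2.cvtColor(c['image'],cv2.COLOR_BGR2GRAY)
for r in (150,165,180): print(r,g[r,295:345].tolist())
E
```

```text
286.70489801974526 0.0012124402143984146 [[0.0, -0.954, -0.298, 0.083], [1.0, 0.0, -0.001, -0.0], [0.001, -0.298, 0.954, -0.149], [0.0, 0.0, 0.0, 1.0]]
[[488.3, -260.2, 36.0], [492.6, -237.7, 36.0], [639.4, -261.8, 36.0], [631.1, -306.0, 36.0]] thick ptL ptR str
[[382.1, -293.7, 38.0], [421.2, -267.9, 38.0], [466.0, -342.9, 38.0], [429.1, -367.1, 38.0]] [ 0.42461218 -0.31789226  0.038     ]
[[321.14481135 182.26591838]
 [336.72318665 138.0247463 ]
 [335.12516413 258.5971618 ]]
[ 22 122 176] [ 34  46 193] [ 18 126 152] [ 37  45 204]
150 [147, 146, 147, 145, 147, 144, 143, 143, 140, 139, 140, 140, 143, 146, 145, 129, 142, 159, 156, 155, 155, 156, 159, 155, 155, 154, 150, 146, 149, 155, 157, 154, 152, 153, 158, 162, 164, 162, 160, 156, 158, 189, 189, 190, 190, 191, 189, 190, 188, 188]
165 [177, 180, 182, 184, 183, 182, 182, 182, 182, 182, 182, 182, 163, 132, 157, 168, 165, 158, 155, 154, 153, 156, 158, 156, 154, 154, 154, 158, 161, 168, 169, 160, 147, 150, 152, 158, 158, 157, 156, 152, 137, 152, 154, 153, 153, 153, 153, 152, 150, 149]
180 [144, 142, 142, 142, 143, 141, 140, 139, 139, 137, 128, 134, 160, 167, 168, 167, 163, 160, 154, 155, 151, 154, 157, 155, 153, 151, 154, 156, 162, 168, 172, 169, 165, 162, 157, 152, 153, 153, 154, 150, 135, 152, 153, 154, 153, 150, 149, 148, 144, 145]
```

{"op": "servo_tool", "data": {"plan": "0.003 0 0.03 0;0.003 0 0.06 0;0.003 0 0.09 0;0.003 0 0.12 0;0.003 0 0.14 0;0.003 0 0.16 0;0.003 0 0.175 0;0.003 0 0.183 0;0.003 0 0.183 0", "grip": -0.08}}

```text
t: 2.9
tool_pos: [0.5356, -0.2611, 0.0202]
orientation: [-0.29, -3.124, -0.003]
force: [-0.4, 0.3, 0.2]
opening: 0.0507
gripper_force: 0.0
```

{"op": "servo_tool", "data": {"plan": "0 0 0 0;0 0 0 0;0 0 0 0;0 0 0 0;0 0 0 0", "grip": 1, "grip_force": 35}}

```text
t: 3.32
tool_pos: [0.5383, -0.2626, 0.0243]
orientation: [0.287, 3.126, -0.002]
force: [-0.8, 0.4, 5.3]
opening: 0.0356
gripper_force: 34.5
```

{"op": "servo_tool", "data": {"plan": "0 0 -0.01 0;0 0 -0.03 0;0 0 -0.06 0;0 0 -0.09 0;0 0 -0.12 0;0 0 -0.14 0;0 0 -0.14 0"}}

```text
t: 3.9
tool_pos: [0.5398, -0.2634, 0.1693]
orientation: [0.287, 3.12, -0.006]
force: [0.7, -0.1, -1.9]
opening: 0.0358
gripper_force: 34.5
```

```bash
python3 - <<'E'
from h import *
import pickle
st(); c=cam('side'); cv2.imwrite('pics/s2.png',cv2.resize(c['image'][100:300,220:480],None,fx=3,fy=3))
E
```

```text
t 3.90 pos [ 539.8 -263.4  169.3] xdir 169.50 ydir 79.50 z [ 0.008 -0.005 -1.   ] F [ 0.7 -0.1 -1.9] op 0.0358 gf 34.5 q6 -1.93
```

View pics/s2.png

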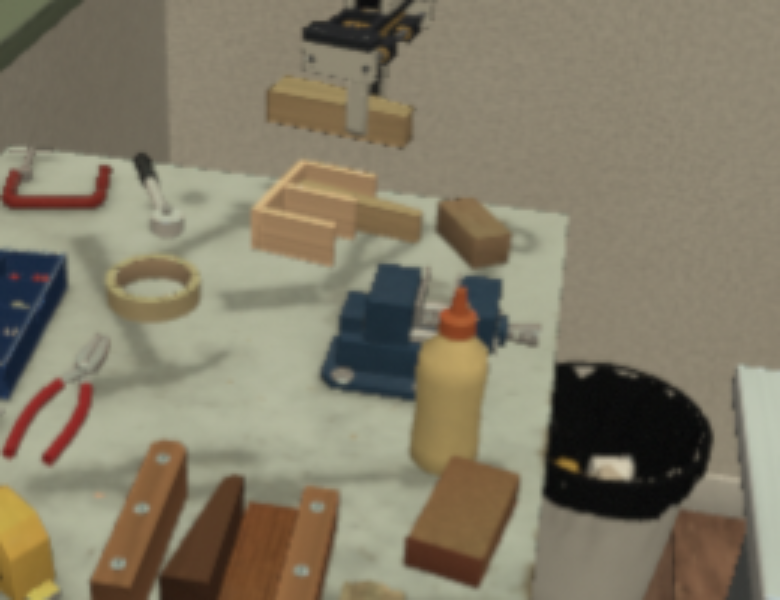

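{"op": "servo_tool", "data": {"plan": "0.002 0.03 0 7;0.004 0.06 0 14;0.006 0.095 0 21;0.008 0.13 0 28;0.01 0.165 0 35;0.012 0.2 0 42;0.014 0.235 0 49;0.016 0.27 0 56;0.018 0.3 0 63;0.02 0.325 0 70;0.021 0.34 0 77;0.021 0.348 0 77"}}

```text
t: 4.95
tool_pos: [0.5785, 0.0864, 0.1602]
orientation: [-2.175, -2.263, 0.004]
force: [-0.1, 0.5, -1.5]
opening: 0.0358
gripper_force: 34.5
```

{"op": "servo_tool", "data": {"plan": "0 0 0 0;0 0 0 0;0 0 0 0"}}

```text
t: 5.2
tool_pos: [0.5795, 0.0829, 0.1619]
orientation: [-2.17, -2.271, 0.002]
force: [-0.7, 0.1, -1.9]
opening: 0.0356
gripper_force: 34.5
```

```bash
python3 - <<'E'
from h import *
import pickle
st(); c=cam('wrist'); pickle.dump(c,open('w2.pkl','wb')); cv2.imwrite('pics/w2.png',c['image'])
O=np.array([.601,.171]);a=np.radians(92.5);u=np.array([np.cos(a),np.sin(a)]);v=np.array([-u[1],u[0]])
for n,x,y,z in [('stop in front',-25,0,50),('stop out front',-25,-30,50),('stop in back',140,0,50),('jaw f',0,50,45),('jaw b',120,50,45),('fence f in',-5,97,40),('fence f out',-5,125,40)]:
    p=O+(x*u+y*v)/1000; print(n,np.round(proj(c,[[*p,z/1000]]),1))
E
```

```text
t 5.20 pos [579.5  82.9 161.9] xdir 92.63 ydir 2.63 z [-0.001 -0.001 -1.   ] F [-0.7  0.1 -1.9] op 0.0356 gf 34.5 q6 0.01
stop in front [[348.3 130.9]]
stop out front [[381.9 131. ]]
stop in back [[ 355.6 -103.9]]
jaw f [[292.  101.4]]
jaw b [[287.6 -65.9]]
fence f in [[240.6 107.1]]
fence f out [[209.7 107. ]]
```

View pics/w2.png

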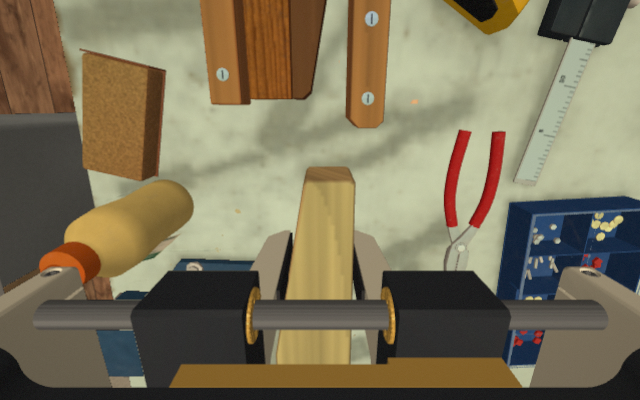

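```bash
python3 - <<'E'
from h import *
import pickle
c=pickle.load(open('w2.pkl','rb'))
cv2.imwrite('pics/w2z.png',cv2.resize(c['image'][0:190,200:400],None,fx=3.15,fy=3.15,interpolation=cv2.INTER_CUBIC))
E
```

```text
(no output)
```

View pics/w2z.png

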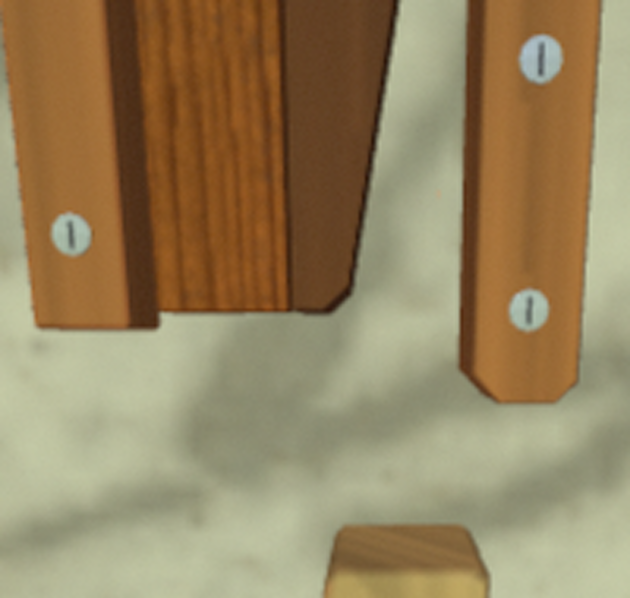

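```bash
python3 - <<'E'
from h import *
import pickle
c=pickle.load(open('w2.pkl','rb'))
Z=lambda p,z: toplane(c,[(200+x/3.15-.34,y/3.15-.34) for x,y in p],z)[:,:2]*1000
a=Z([(484,0),(474,375),(602,0),(581,375),(498,402),(555,402)],.05)
print('stop inner far,near, outer far,near, front',np.round(a,1).tolist())
d=a[0]-a[1];print('yaw',np.degrees(np.arctan2(d[1],d[0])))
print('fence in far near front',np.round(Z([(104,0),(129,325),(38,325),(4,0),(36,320)],.04),1).tolist())
print('jaw top front, outer edge',np.round(Z([(290,308),(330,310),(352,290),(282,0),(398,0)],.045),1).tolist())
# wedge: bottom z = TCPz-22 
for zt in (.170,.176,.180): print('wedge top pt L,R; bottom',zt,np.round(Z([(331,570),(489,572)],zt),1).tolist(),np.round(Z([(343,525),(464,525)],zt-.036),1).tolist())
E
```

```text
stop inner far,near, outer far,near, front [[598.4, 246.9], [602.9, 156.6], [627.8, 248.2], [632.8, 158.0], [610.3, 149.6], [626.3, 150.3]]
yaw 92.85785582734245
fence in far near front [[500.9, 245.4], [504.4, 165.5], [478.4, 164.3], [475.1, 244.2], [478.0, 165.6]]
jaw top front, outer edge [[550.8, 172.1], [561.9, 172.1], [567.9, 177.6], [547.6, 246.1], [577.0, 247.4]]
wedge top pt L,R; bottom 0.17 [[570.1, 129.6], [595.6, 130.5]] [[570.6, 129.7], [594.7, 130.8]]
wedge top pt L,R; bottom 0.176 [[570.4, 131.2], [594.8, 132.0]] [[570.8, 130.9], [594.1, 132.0]]
wedge top pt L,R; bottom 0.18 [[570.6, 132.2], [594.2, 133.0]] [[570.9, 131.7], [593.6, 132.8]]
```

{"op": "servo_tool", "data": {"plan": "0.023 0.002 0 0;0.046 0.004 0 0;0.046 0.004 0.03 0;0.046 0.004 0.06 0;0.046 0.004 0.085 0;0.046 0.004 0.105 0;0.046 0.004 0.12 0;0.046 0.004 0.13 0;0.046 0.004 0.135 0;0.046 0.004 0.137 0;0.046 0.004 0.137 0;0.046 0.004 0.137 0"}}

```text
t: 6.25
tool_pos: [0.5829, 0.1301, 0.0269]
orientation: [2.172, 2.269, 0.002]
force: [0.0, -0.6, -1.2]
opening: 0.0357
gripper_force: 34.5
```

```bash
python3 - <<'E'
from h import *
import pickle
st(); c=cam('wrist'); pickle.dump(c,open('w3.pkl','wb')); cv2.imwrite('pics/w3.png',cv2.resize(c['image'][0:300,200:440],None,fx=2,fy=2,interpolation=cv2.INTER_CUBIC))
E
```

```text
t 6.25 pos [582.9 130.1  26.9] xdir 92.50 ydir 2.50 z [ 0.002  0.    -1.   ] F [ 0.  -0.6 -1.2] op 0.0357 gf 34.5 q6 0.09
```

View pics/w3.png

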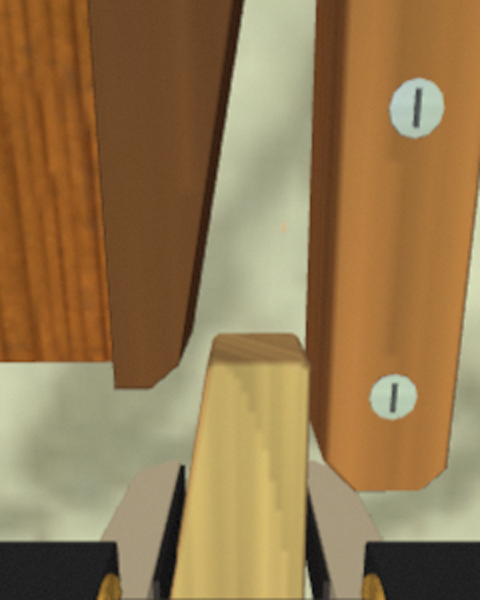

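{"op": "servo_tool", "data": {"plan": "0 0 0.001 0;0 0 0.002 0;0 0 0.003 0;0 0 0.003 0;0 0 0.003 0"}}

```text
t: 6.72
tool_pos: [0.5827, 0.1304, 0.0242]
orientation: [2.171, 2.269, 0.002]
force: [-3.6, -0.1, 8.2]
opening: 0.0355
gripper_force: 34.4
```

{"op": "servo_tool", "data": {"plan": "0 -0.001 0.003 0;0 -0.001 0.003 0;0 -0.001 0.003 0"}}

```text
t: 6.97
tool_pos: [0.5828, 0.1305, 0.024]
orientation: [2.171, 2.268, 0.004]
force: [-11.6, -1.3, 27.7]
opening: 0.0354
gripper_force: 35.0
```

{"op": "servo_tool", "data": {"plan": "0 0 0 0;0 0 0 0;0 0 0 0;0 0 -0.02 0;0 0 -0.05 0;0 0 -0.07 0;0 0 -0.07 0", "grip": -0.3}}

```text
t: 7.55
tool_pos: [0.5842, 0.1307, 0.0948]
orientation: [2.169, 2.266, 0.009]
force: [0.4, 0.4, 0.8]
opening: 0.0605
gripper_force: 0.0
```

```bash
python3 - <<'E'
from h import *
import pickle
st();c=pickle.load(open('top.pkl','rb'))
print(toplane(c,[(279,265)],.165), toplane(c,[(310,228),(342,228),(310,262),(343,268)],.09))
s=pickle.load(open('side.pkl','rb'))
# vise top far corner: side crop (372,265),(420,268) -> /3+(220,100)
k,d=K(s)
def ray(c,p):
    a=toplane(c,[p],0)[0]; o=np.array(c['world_from_camera'])[:3,3]; return o,(a-o)/np.linalg.norm(a-o)
for pt in [(311,254),(340,254),(311,245),(340,245)]:
  for ps in [(220+378/3,100+265/3),(220+420/3,100+268/3)]:
    o,e=ray(c,pt);p,f=ray(s,ps); A=np.c_[e,-f]; t=np.linalg.lstsq(A,p-o,rcond=None)[0]; print(pt,ps,np.round(o+e*t[0],3),np.round(p+f*t[1],3))
E
```

```text
t 7.55 pos [584.2 130.7  94.8] xdir 92.51 ydir 2.51 z [ 0.008  0.001 -1.   ] F [0.4 0.4 0.8] op 0.0605 gf 0.0 q6 0.09
[[0.41015168 0.04592379 0.165     ]] [[ 0.51157707 -0.01783907  0.09      ]
 [ 0.51578371 -0.0980486   0.09      ]
 [ 0.42679444 -0.02272644  0.09      ]
 [ 0.41636879 -0.10475862  0.09      ]]
(311, 254) (346.0, 188.33333333333331) [ 0.443 -0.025  0.13 ] [ 0.485 -0.022  0.134]
(311, 254) (360.0, 189.33333333333331) [ 0.442 -0.025  0.134] [ 0.449 -0.025  0.135]
(340, 254) (346.0, 188.33333333333331) [ 0.451 -0.096  0.089] [ 0.494 -0.093  0.093]
(340, 254) (360.0, 189.33333333333331) [ 0.45  -0.096  0.094] [ 0.456 -0.096  0.094]
(311, 245) (346.0, 188.33333333333331) [ 0.464 -0.024  0.131] [ 0.485 -0.023  0.134]
(311, 245) (360.0, 189.33333333333331) [ 0.463 -0.024  0.137] [ 0.449 -0.025  0.135]
(340, 245) (346.0, 188.33333333333331) [ 0.473 -0.095  0.09 ] [ 0.494 -0.093  0.093]
(340, 245) (360.0, 189.33333333333331) [ 0.472 -0.095  0.096] [ 0.456 -0.095  0.094]
```

{"op": "servo_tool", "data": {"plan": "-0.03 -0.002 0 0;-0.06 -0.004 0 0;-0.08 -0.005 0 0;-0.08 -0.005 0 0;-0.08 -0.005 0.02 0;-0.08 -0.005 0.035 0;-0.08 -0.005 0.05 0;-0.08 -0.005 0.06 0;-0.08 -0.005 0.067 0;-0.08 -0.005 0.067 0"}}

```text
t: 8.38
tool_pos: [0.5779, 0.0504, 0.0204]
orientation: [-2.17, -2.268, 0.004]
force: [-0.7, 0.6, -0.7]
opening: 0.0605
gripper_force: 0.0
```

{"op": "servo_tool", "data": {"plan": "0 0 0 0;0 0 0 0;0 0 0 0;0 0 0 0;0 0 0 0", "grip": 1, "grip_force": 15}}

```text
t: 8.8
tool_pos: [0.5804, 0.0501, 0.0238]
orientation: [2.172, 2.268, 0.002]
force: [0.1, 0.3, 3.2]
opening: 0.0461
gripper_force: 15.0
```

```bash
python3 - <<'E'
from h import *
import pickle
st(); c=cam('wrist'); pickle.dump(c,open('w4.pkl','wb')); cv2.imwrite('pics/w4.png',cv2.resize(c['image'][0:300,200:440],None,fx=2,fy=2,interpolation=cv2.INTER_CUBIC))
E
```

```text
t 8.80 pos [580.4  50.1  23.8] xdir 92.50 ydir 2.50 z [ 0.002  0.    -1.   ] F [0.1 0.3 3.2] op 0.0461 gf 15.0 q6 -0.05
```

View pics/w4.png

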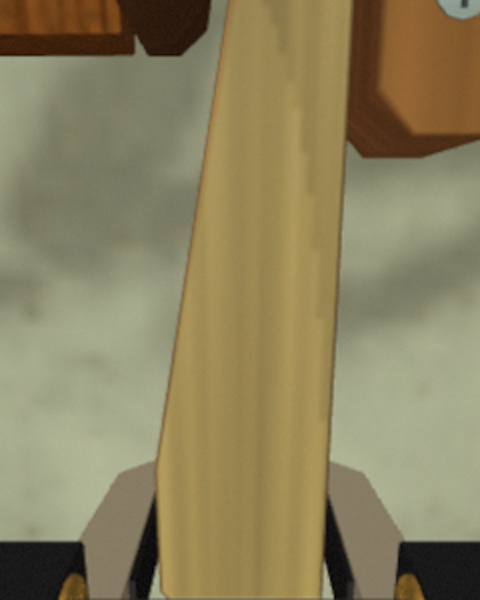

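{"op": "servo_tool", "data": {"plan": "0.005 0 0 0;0.01 0 0 0;0.015 0 0 0;0.02 0.001 0 0;0.024 0.001 0 0;0.028 0.001 0 0;0.031 0.001 0 0;0.034 0.002 0 0;0.037 0.002 0 0;0.04 0.002 0 0;0.04 0.002 0 0"}}

```text
t: 9.77
tool_pos: [0.5806, 0.0902, 0.0238]
orientation: [2.171, 2.268, 0.001]
force: [0.1, -2.1, 5.6]
opening: 0.0459
gripper_force: 15.0
```

{"op": "servo_tool", "data": {"plan": "0.001 0 0 0;0.002 0 0 0;0.003 0 0 0;0.004 0 0 0;0.004 0 0 0"}}

```text
t: 10.18
tool_pos: [0.5805, 0.0938, 0.0238]
orientation: [2.171, 2.268, 0.001]
force: [-0.0, -3.4, 6.0]
opening: 0.0459
gripper_force: 15.0
```

{"op": "servo_tool", "data": {"plan": "0.001 0.001 0 0;0.002 0.001 0 0;0.003 0.001 0 0;0.004 0.001 0 0;0.005 0.001 0 0;0.005 0.001 0 0"}}

```text
t: 10.68
tool_pos: [0.5813, 0.0978, 0.0238]
orientation: [2.171, 2.267, -0.001]
force: [0.9, -7.7, 6.4]
opening: 0.0458
gripper_force: 15.0
```

{"op": "servo_tool", "data": {"plan": "0.001 0.001 0 0;0.002 0.001 0 0;0.003 0.001 0 0;0.003 0.001 0 0"}}

```text
t: 11.02
tool_pos: [0.5813, 0.0991, 0.0235]
orientation: [2.17, 2.267, -0.006]
force: [-3.7, -16.3, 10.5]
opening: 0.0462
gripper_force: 15.0
```

{"op": "servo_tool", "data": {"plan": "0 0 0 0;0 0 0 0;0 0 0 0;0 0 0 0;0 0 -0.02 0;0 0 -0.05 0;0 0 -0.09 0;0 0 -0.13 0;0 0 -0.13 0;0 0 -0.13 0", "grip": -0.3}}

```text
t: 11.85
tool_pos: [0.5836, 0.1028, 0.1564]
orientation: [2.169, 2.267, 0.008]
force: [-0.4, 0.3, -0.9]
opening: 0.0609
gripper_force: 0.0
```

```bash
python3 - <<'E'
from h import *
import pickle
st(); c=cam('wrist'); pickle.dump(c,open('w5.pkl','wb')); cv2.imwrite('pics/w5.png',c['image'][:,120:460])
delta([.4246+.0078,-.3179-.0128,.18],31.5)
E
```

```text
t 11.85 pos [583.6 102.8 156.4] xdir 92.52 ydir 2.52 z [ 0.007  0.001 -1.   ] F [-0.4  0.3 -0.9] op 0.0609 gf 0.0 q6 0.04
t 11.90 pos [581.9 102.5 153.7] xdir 92.52 ydir 2.52 z [ 0.002  0.    -1.   ] F [-1.4 -1.  -1.2] op 0.0605 gf 0.0 q6 0.04
shift mm [-426.2 -168.3  -26.8] turn -28.977270275561835
```

View pics/w5.png

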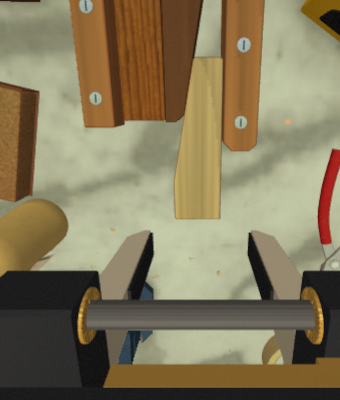

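{"op": "servo_tool", "data": {"plan": "-0.01 -0.005 -0.03 0;-0.04 -0.02 -0.05 -4;-0.08 -0.037 -0.05 -8;-0.12 -0.055 -0.05 -12;-0.16 -0.073 -0.05 -16;-0.2 -0.091 -0.05 -20;-0.24 -0.11 -0.05 -24;-0.275 -0.126 -0.05 -29;-0.31 -0.142 -0.05 -29;-0.345 -0.158 -0.05 -29;-0.375 -0.172 -0.05 -29;-0.399 -0.183 -0.05 -29"}}

```text
t: 12.9
tool_pos: [0.4133, -0.306, 0.2001]
orientation: [-1.535, -2.737, -0.001]
force: [0.9, -0.4, -0.4]
opening: 0.0605
gripper_force: 0.0
```

{"op": "servo_tool", "data": {"plan": "0 0 0 0;0 0 0 0;0 0 0 0"}}

```text
t: 13.15
tool_pos: [0.4153, -0.3033, 0.2009]
orientation: [-1.534, -2.738, -0.002]
force: [0.6, 0.7, -0.4]
opening: 0.0605
gripper_force: 0.0
```

```bash
python3 - <<'E'
from h import *
import pickle
c=pickle.load(open('w5.pkl','rb'))
g=cv2.cvtColor(c['image'],cv2.COLOR_BGR2GRAY)
print('butt col profile',[ (r,int(g[r,300:338].mean())) for r in range(205,226)])
st(); c=cam('wrist'); pickle.dump(c,open('w6.pkl','wb')); cv2.imwrite('pics/w6.png',c['image'])
hsv=cv2.cvtColor(c['image'],cv2.COLOR_BGR2HSV)
m=cv2.inRange(hsv,(8,80,60),(26,255,255)); m[250:]=0
n,l,s,ce=cv2.connectedComponentsWithStats(m)
for i in range(1,n):
    if s[i,4]>300:
        cs,_=cv2.findContours((l==i).astype(np.uint8),0,2); q=cv2.boxPoints(cv2.minAreaRect(cs[0]))
        w=toplane(c,q,.038)[:,:2]*1000
        e=w[1]-w[0],w[2]-w[1]
        print(s[i],np.round(q).tolist(),np.round(w,1).tolist(),'ctr',np.round(w.mean(0),1),[(round(np.hypot(*v),1),round(np.degrees(np.arctan2(v[1],v[0])),1)) for v in e])
E
```

```text
butt col profile [(205, 152), (206, 152), (207, 152), (208, 152), (209, 152), (210, 152), (211, 152), (212, 152), (213, 152), (214, 152), (215, 152), (216, 152), (217, 152), (218, 144), (219, 169), (220, 190), (221, 190), (222, 190), (223, 191), (224, 191), (225, 192)]
t 13.15 pos [ 415.3 -303.3  200.9] xdir 121.48 ydir 31.48 z [-0.002  0.003 -1.   ] F [ 0.6  0.7 -0.4] op 0.0605 gf 0.0 q6 -1.28
[    0     0   326   210 43988] [[-0.0, 0.0], [325.0, 0.0], [325.0, 209.0], [0.0, 209.0]] [[65.2, -308.3], [325.9, -148.4], [435.9, -326.0], [115.3, -522.6]] ctr [ 235.6 -326.3] [(np.float64(305.8), np.float64(31.5)), (np.float64(208.9), np.float64(-58.2))]
[ 564  149   76   80 3326] [[564.0, 149.0], [639.0, 149.0], [639.0, 228.0], [564.0, 228.0]] [[620.5, -131.8], [689.7, -89.5], [764.1, -152.7], [689.0, -198.8]] ctr [ 690.8 -143.2] [(np.float64(81.1), np.float64(31.5)), (np.float64(97.7), np.float64(-40.3))]
[ 298  155   42   81 3116] [[297.0, 156.0], [337.0, 154.0], [340.0, 234.0], [300.0, 235.0]] [[377.6, -289.4], [414.2, -265.1], [468.0, -343.3], [428.2, -369.9]] ctr [ 422.  -316.9] [(np.float64(44.0), np.float64(33.6)), (np.float64(94.9), np.float64(-55.4))]
[ 443  192   71   58 1087] [[430.0, 208.0], [452.0, 188.0], [513.0, 249.0], [492.0, 270.0]] [[539.6, -261.7], [544.3, -229.4], [656.8, -250.9], [654.6, -286.1]] ctr [ 598.8 -257. ] [(np.float64(32.7), np.float64(81.9)), (np.float64(114.6), np.float64(-10.8))]
[192 203  30  34 434] [[189.0, 208.0], [207.0, 196.0], [229.0, 228.0], [211.0, 240.0]] [[301.7, -407.5], [313.3, -383.4], [351.4, -406.3], [339.9, -431.6]] ctr [ 326.6 -407.2] [(np.float64(26.8), np.float64(64.4)), (np.float64(44.5), np.float64(-31.0))]
[356 208  56  42 560] [[350.0, 220.0], [362.0, 206.0], [411.0, 249.0], [400.0, 262.0]] [[468.2, -322.1], [470.3, -301.4], [551.8, -314.9], [550.9, -336.8]] ctr [ 510.3 -318.8] [(np.float64(20.8), np.float64(84.3)), (np.float64(82.6), np.float64(-9.4))]
```

{"op": "servo_tool", "data": {"plan": "0 0 0.04 0;0 0 0.08 0;0 0 0.11 0;0 0 0.135 0;0 0 0.155 0;0 0 0.17 0;0 0 0.177 0;0 0 0.177 0;0 0 0.177 0"}}

```text
t: 13.95
tool_pos: [0.4162, -0.3037, 0.0258]
orientation: [-1.533, -2.742, -0.0]
force: [0.1, -0.3, -0.3]
opening: 0.0603
gripper_force: 0.0
```

{"op": "servo_tool", "data": {"plan": "0 0 0 0;0 0 0 0;0 0 0 0;0 0 0 0;0 0 0 0;0 0 0 0", "grip": 1, "grip_force": 55}}

```text
t: 14.45
tool_pos: [0.4165, -0.3051, 0.0269]
orientation: [1.534, 2.739, -0.001]
force: [-0.6, 1.5, 6.3]
opening: 0.0447
gripper_force: 55.0
```

```bash
python3 - <<'E'
from h import *
import pickle
st()
c=pickle.load(open('w5.pkl','rb'))
g=cv2.cvtColor(c['image'],cv2.COLOR_BGR2GRAY)
print([int(x) for x in g[205,288:348]])
print(np.round(toplane(c,[(295,218.3),(341,218.3)],.036)*1000,1).tolist(), np.round(toplane(c,[(318,177)],.036)*1000,1))
E
```

```text
t 14.45 pos [ 416.5 -305.1   26.9] xdir 121.50 ydir 31.50 z [ 0.001 -0.001 -1.   ] F [-0.6  1.5  6.3] op 0.0447 gf 55.0 q6 -1.28
[182, 184, 185, 186, 184, 174, 146, 152, 170, 168, 159, 155, 150, 150, 154, 156, 159, 156, 154, 151, 149, 151, 152, 148, 147, 147, 146, 148, 146, 147, 149, 147, 144, 140, 141, 144, 148, 152, 156, 157, 158, 159, 154, 152, 153, 157, 163, 167, 169, 165, 161, 136, 136, 183, 182, 182, 181, 183, 184, 184]
[[560.6, 76.8, 36.0], [607.1, 78.7, 36.0]] [[582.1 120.6  36. ]]
```

{"op": "servo_tool", "data": {"plan": "0 0 -0.03 0;0 0 -0.07 0;0 0 -0.11 0;0.005 0.008 -0.15 0;0.02 0.032 -0.165 3;0.04 0.065 -0.165 7;0.06 0.097 -0.165 11;0.08 0.13 -0.165 15;0.1 0.162 -0.165 19;0.12 0.195 -0.165 23;0.14 0.227 -0.165 27;0.16 0.26 -0.165 29"}}

```text
t: 15.45
tool_pos: [0.5541, -0.0304, 0.1906]
orientation: [-2.177, -2.265, 0.0]
force: [-0.9, -0.2, -1.2]
opening: 0.0447
gripper_force: 55.0
```

```bash
python3 -c "
from h import *
delta([.5855,.029,.19],2.5)"
```

```text
t 15.45 pos [554.1 -30.4 190.6] xdir 92.25 ydir 2.25 z [-0.  0. -1.] F [-0.9 -0.2 -1.2] op 0.0447 gf 55.0 q6 -0.19
shift mm [58.1 33.7  0.6] turn -0.2453489882468034
```

{"op": "servo_tool", "data": {"plan": "0.02 0.011 0 0;0.04 0.022 0 0;0.055 0.03 0 0;0.06 0.033 0 0;0.06 0.033 0 0;0.06 0.033 0 0;0.06 0.033 0 0"}}

```text
t: 16.03
tool_pos: [0.5838, 0.0281, 0.1905]
orientation: [-2.173, -2.268, 0.001]
force: [-0.9, 0.5, -1.7]
opening: 0.0451
gripper_force: 55.0
```

```bash
python3 - <<'E'
from h import *
import pickle
delta([.5855,.029,.027],2.7)
c=cam('wrist'); pickle.dump(c,open('w7.pkl','wb'))
g=cv2.cvtColor(c['image'],cv2.COLOR_BGR2GRAY)
# block front/side edges and wedge butt
P=proj(c,[[.5606,.0768,.036],[.6071,.0787,.036]]);print(P)
hsv=cv2.cvtColor(c['image'],cv2.COLOR_BGR2HSV)
for r in list(range(100,240,6)): print(r,hsv[r,322].tolist(),hsv[r,305].tolist())
E
```

```text
t 16.03 pos [583.8  28.1 190.5] xdir 92.45 ydir 2.45 z [-0. -0. -1.] F [-0.9  0.5 -1.7] op 0.0451 gf 55.0 q6 -0.08
shift mm [  0.9   1.8 163.5] turn -0.25211054239366604
[[299.61774082 139.61168297]
 [344.08815571 139.70920435]]
100 [23, 119, 180] [22, 119, 185]
106 [22, 120, 181] [22, 119, 186]
112 [22, 119, 180] [22, 122, 184]
118 [22, 120, 181] [22, 120, 183]
124 [22, 120, 182] [22, 120, 183]
130 [22, 118, 181] [22, 120, 183]
136 [22, 121, 185] [22, 120, 185]
142 [34, 42, 202] [33, 45, 193]
148 [35, 43, 207] [33, 43, 207]
154 [34, 43, 208] [35, 44, 214]
160 [35, 44, 210] [33, 43, 214]
166 [35, 44, 209] [34, 44, 211]
172 [33, 43, 209] [35, 41, 211]
178 [33, 44, 207] [33, 44, 210]
184 [32, 44, 203] [34, 41, 216]
190 [35, 44, 208] [35, 43, 218]
196 [18, 110, 118] [17, 112, 114]
202 [16, 145, 109] [16, 137, 112]
208 [15, 137, 119] [15, 133, 117]
214 [15, 142, 122] [16, 135, 130]
220 [21, 118, 173] [19, 123, 158]
226 [20, 117, 159] [19, 125, 157]
232 [21, 115, 171] [19, 126, 164]
238 [20, 116, 162] [19, 127, 154]
```

{"op": "servo_tool", "data": {"plan": "0 0.002 0.04 0;0 0.002 0.08 0;0 0.002 0.11 0;0 0.002 0.13 0;0 0.002 0.145 0;0 0.002 0.155 0;0 0.002 0.16 0;0 0.002 0.16 0;0 0.002 0.16 0"}}

```text
t: 16.83
tool_pos: [0.5868, 0.0289, 0.0316]
orientation: [2.172, 2.268, 0.001]
force: [0.7, -0.1, -2.3]
opening: 0.0446
gripper_force: 55.0
```

{"op": "servo_tool", "data": {"plan": "0.006 0 0 0;0.012 0 0 0;0.018 0 0 0;0.024 0 0 0;0.028 0 0 0;0.032 0 0 0"}}

```text
t: 17.33
tool_pos: [0.5857, 0.0598, 0.0319]
orientation: [2.169, 2.267, -0.002]
force: [-0.5, -13.7, 2.2]
opening: 0.0448
gripper_force: 55.0
```

{"op": "servo_tool", "data": {"plan": "-0.01 0 0 0;-0.015 0 0 0;-0.015 0 0 0;-0.005 0 0 0;0.004 0 0 0;0.009 0 0 0;0.014 0 0 0;0.018 0 0 0"}}

```text
t: 18.0
tool_pos: [0.5842, 0.0756, 0.0308]
orientation: [2.168, 2.266, -0.009]
force: [-0.9, -35.9, 2.1]
opening: 0.0446
gripper_force: 55.0
```

{"op": "servo_tool", "data": {"plan": "-0.01 0 0 0;-0.015 0 0 0;-0.015 0 0 0;-0.005 0 0 0;0.004 0 0 0;0.008 0 0 0;0.012 0 0 0;0.014 0 0 0"}}

```text
t: 18.67
tool_pos: [0.5837, 0.0851, 0.0309]
orientation: [2.166, 2.262, -0.017]
force: [-2.3, -55.0, 3.9]
opening: 0.0445
gripper_force: 55.0
```

{"op": "servo_tool", "data": {"plan": "-0.015 0 0 0;-0.025 0 0 0;-0.025 0 0 0;-0.012 0 0 0;-0.004 0 0 0;0.002 0 0 0;0.004 0 0 0"}}

```text
t: 19.25
tool_pos: [0.5836, 0.0887, 0.0311]
orientation: [2.164, 2.262, -0.019]
force: [-0.9, -55.6, 4.2]
opening: 0.045
gripper_force: 55.0
```

{"op": "servo_tool", "data": {"plan": "-0.015 0 0 0;-0.025 0 0 0;-0.025 0 0 0;-0.025 0 0 0"}}

```text
t: 19.58
tool_pos: [0.5842, 0.0738, 0.0306]
orientation: [-2.172, -2.269, -0.001]
force: [0.6, -0.3, -2.1]
opening: 0.0447
gripper_force: 55.0
```

```bash
python3 - <<'E'
from h import *
import pickle
st()
for n in('top','wrist'):
    c=cam(n); pickle.dump(c,open(n+'8.pkl','wb'));cv2.imwrite(f'pics/{n}8.png',c['image'])
hsv=cv2.cvtColor(c['image'],cv2.COLOR_BGR2HSV)
prev=None
for r in range(0,260,5): print(r,hsv[r,325].tolist(),end=' ')
E
```

```text
t 19.58 pos [584.2  73.8  30.6] xdir 92.51 ydir 2.51 z [-0.     0.001 -1.   ] F [ 0.6 -0.3 -2.1] op 0.0447 gf 55.0 q6 -0.01
0 [22, 119, 157] 5 [22, 120, 159] 10 [22, 119, 158] 15 [22, 120, 157] 20 [22, 119, 157] 25 [22, 120, 157] 30 [22, 121, 156] 35 [22, 117, 157] 40 [22, 119, 156] 45 [22, 121, 156] 50 [22, 122, 155] 55 [21, 120, 157] 60 [21, 119, 157] 65 [22, 121, 156] 70 [22, 120, 157] 75 [23, 118, 154] 80 [22, 122, 155] 85 [22, 119, 156] 90 [23, 118, 155] 95 [23, 120, 153] 100 [22, 120, 153] 105 [22, 121, 154] 110 [22, 120, 155] 115 [22, 120, 153] 120 [22, 121, 154] 125 [22, 123, 154] 130 [23, 122, 153] 135 [23, 120, 155] 140 [23, 122, 153] 145 [23, 123, 153] 150 [22, 123, 154] 155 [22, 123, 153] 160 [22, 121, 154] 165 [23, 120, 155] 170 [23, 121, 154] 175 [22, 120, 155] 180 [22, 123, 155] 185 [22, 123, 156] 190 [22, 123, 154] 195 [30, 53, 135] 200 [30, 50, 132] 205 [16, 141, 96] 210 [16, 136, 101] 215 [16, 138, 107] 220 [16, 145, 111] 225 [20, 122, 151] 230 [20, 125, 141] 235 [20, 125, 143] 240 [19, 126, 140] 245 [19, 128, 135] 250 [19, 132, 135] 255 [19, 128, 141]
```

```bash
python3 - <<'E'
from h import *
import pickle
c=pickle.load(open('wrist8.pkl','rb'))
g=cv2.cvtColor(c['image'],cv2.COLOR_BGR2GRAY); print(g[188:226,325].tolist())
print('butt',toplane(c,[(325,192.5)],.036)*1000,'block top front',toplane(c,[(325,222)],.044)*1000,'bot',toplane(c,[(325,203)],.006)*1000)
# jaw outer / workpiece gap: hue along a row of top image
t=pickle.load(open('top8.pkl','rb'));t0=pickle.load(open('top.pkl','rb'))
for im in (t0,t):
    G=cv2.cvtColor(im['image'],cv2.COLOR_BGR2GRAY); print([int(x) for x in G[185:245,220]])
E
```

```text
[135, 135, 134, 131, 111, 119, 134, 132, 132, 131, 131, 129, 129, 102, 72, 74, 76, 75, 74, 77, 76, 75, 80, 81, 81, 83, 87, 84, 84, 88, 91, 92, 87, 85, 95, 111, 125, 129]
butt [[585.41298145 114.03702008  36.        ]] block top front [[585.94865343 100.68379362  44.        ]] bot [[586.6765705   98.07228803   6.        ]]
[105, 104, 101, 100, 106, 111, 114, 105, 63, 59, 65, 81, 116, 136, 141, 143, 150, 145, 111, 71, 71, 73, 71, 72, 74, 74, 64, 42, 43, 61, 85, 82, 82, 88, 88, 87, 80, 85, 85, 77, 84, 80, 78, 86, 84, 100, 116, 113, 110, 112, 108, 106, 105, 104, 108, 95, 72, 118, 165, 166]
[136, 144, 153, 154, 155, 155, 156, 156, 156, 154, 154, 153, 154, 153, 153, 154, 154, 149, 150, 145, 140, 136, 130, 123, 120, 112, 102, 97, 89, 86, 83, 81, 81, 81, 82, 85, 83, 84, 85, 81, 84, 83, 84, 85, 84, 84, 83, 104, 150, 174, 170, 170, 168, 166, 162, 163, 160, 161, 157, 157]
```

{"op": "servo_tool", "data": {"plan": "0.008 0 0 0;0.014 0 0 0;0.019 0 0 0;0.023 0 0 0;0.025 0 0 0"}}

```text
t: 20.1
tool_pos: [0.5836, 0.0888, 0.0309]
orientation: [2.165, 2.262, -0.018]
force: [-2.0, -54.4, 4.2]
opening: 0.0451
gripper_force: 55.0
```

{"op": "servo_tool", "data": {"plan": "-0.015 0 0 0;-0.025 0 0 0;-0.025 0 0 0;-0.025 0 0 0"}}

```text
t: 20.43
tool_pos: [0.5843, 0.073, 0.0306]
orientation: [-2.173, -2.268, -0.001]
force: [-0.8, 0.0, -2.8]
opening: 0.0447
gripper_force: 55.0
```

```bash
python3 - <<'E'
from h import *
st(); c=cam('wrist'); g=cv2.cvtColor(c['image'],cv2.COLOR_BGR2GRAY); print(g[185:226,325].tolist())
r=185+int(np.argmin(g[185:197,325])); print(r,'butt',toplane(c,[(325,r)],.036)*1000)
E
```

```text
t 20.43 pos [584.3  73.   30.6] xdir 92.47 ydir 2.47 z [-0.     0.001 -1.   ] F [-0.8  0.  -2.8] op 0.0447 gf 55.0 q6 -0.01
[134, 134, 134, 133, 132, 106, 116, 134, 133, 133, 130, 131, 130, 130, 129, 128, 102, 71, 73, 74, 74, 75, 77, 75, 74, 79, 79, 79, 83, 84, 85, 81, 88, 91, 93, 89, 86, 92, 112, 124, 125]
190 butt [[585.566196  114.3652558  36.       ]]
```

{"op": "servo_tool", "data": {"plan": "-0.01 0 0 0;-0.02 0 0 0;-0.03 0 0 0;-0.03 0 0.002 0;-0.03 0 0.003 0;-0.03 0 0.004 0;-0.03 0 0.005 0;-0.03 0 0.005 0"}}

```text
t: 21.15
tool_pos: [0.5861, 0.042, 0.0269]
orientation: [2.172, 2.269, 0.0]
force: [-4.1, -3.1, 7.8]
opening: 0.0447
gripper_force: 55.0
```

{"op": "servo_tool", "data": {"plan": "0 0 0.001 0;0 0 0.0015 0;0 0 0.0015 0"}}

```text
t: 21.4
tool_pos: [0.5866, 0.0421, 0.0268]
orientation: [2.171, 2.269, 0.001]
force: [-8.0, -3.4, 18.8]
opening: 0.0448
gripper_force: 55.0
```

{"op": "servo_tool", "data": {"plan": "0 0 0 0;0 0 0 0;0 0 0 0;0 0 0 0;0 0 -0.02 0;0 0 -0.05 0;0 0 -0.09 0;0 0 -0.13 0;0 0 -0.15 0;0 0 -0.15 0;0 0 -0.15 0", "grip": -0.3}}

```text
t: 22.32
tool_pos: [0.5868, 0.0424, 0.1759]
orientation: [2.17, 2.268, 0.004]
force: [-0.3, 1.1, -0.1]
opening: 0.0606
gripper_force: 0.0
```

```bash
python3 - <<'E'
from h import *
st(); c=cam('wrist'); hsv=cv2.cvtColor(c['image'],cv2.COLOR_BGR2HSV)
print([(r,hsv[r,325].tolist()) for r in range(80,300,8)])
t=cam('top'); cv2.imwrite('pics/end.png',t['image'])
hsv=cv2.cvtColor(c['image'],cv2.COLOR_BGR2HSV)
m=cv2.inRange(hsv,(10,90,60),(26,255,255))
for cc in cv2.findContours(m,0,2)[0]:
    if cv2.contourArea(cc)>600: print(cv2.minAreaRect(cc))
E
```

```text
t 22.32 pos [586.8  42.4 175.9] xdir 92.51 ydir 2.51 z [ 0.004 -0.    -1.   ] F [-0.3  1.1 -0.1] op 0.0606 gf 0.0 q6 -0.06
[(80, [22, 120, 178]), (88, [22, 117, 179]), (96, [23, 120, 178]), (104, [23, 120, 178]), (112, [22, 124, 177]), (120, [30, 51, 151]), (128, [30, 51, 145]), (136, [32, 47, 152]), (144, [33, 44, 184]), (152, [34, 43, 191]), (160, [22, 74, 135]), (168, [19, 127, 151]), (176, [20, 119, 157]), (184, [19, 122, 152]), (192, [20, 122, 153]), (200, [19, 121, 156]), (208, [19, 124, 164]), (216, [19, 124, 161]), (224, [17, 134, 145]), (232, [17, 135, 144]), (240, [18, 131, 162]), (248, [34, 45, 193]), (256, [34, 44, 195]), (264, [35, 43, 197]), (272, [34, 43, 200]), (280, [34, 45, 199]), (288, [34, 44, 196]), (296, [33, 46, 196])]
((399.5, 372.0), (30.0, 353.0), 90.0)
((432.57818603515625, 315.43389892578125), (58.22101593017578, 20.353225708007812), 83.48019409179688)
((207.611572265625, 315.3853759765625), (20.37943458557129, 58.19496154785156), 7.352379322052002)
((319.5, 203.0), (84.0, 43.0), 90.0)
((86.4016342163086, 211.08197021484375), (97.17999267578125, 220.2234344482422), 50.194427490234375)
((112.40259552001953, 70.50984191894531), (87.59207916259766, 133.91513061523438), 3.6913864612579346)
((288.5, 59.0), (118.0, 181.0), 90.0)
((36.49999237060547, 47.99999237060547), (72.99998474121094, 95.99998474121094), 0.0)
```

```bash
python3 -c "
from h import *
print(robot.close_job())"
```

```text
the job is handed in; nothing more can be done
None
```

The job is handed in, but no verdict came back: by my measurements the thick wedge is tapped tight (5 taps, point about 92 mm in by the wrist camera, no further movement on the last), and the block lies flat about 45 mm clear of the butt.

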